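Swap the tall battery packs on the two-bay charger

TASK

The tall battery pack on the charger under the wire rack is charged: slide it forward until it is out from under its rails, lift it clear and set it down gently, flat and right way up, in the empty compartment of the tool tray. Then take the other tall pack, waiting on the bench, and slide it under the rails of the emptied bay, contacts first, until it is fully home. Leave the slim pack on charge and everything else where it stands.

Things in the scene. Friction and masses are not known exactly. Their poses are not given: they have to be found in the camera images.
- charger: two-bay charger, grey plastic base 170 mm deep (x) x 250 wide (y) with a flat deck 40 mm above the bench, fixed, a little yawed, under the front edge of the wire rack. Origin: centre of its underside; x points from its open front to its 95 mm high rear console. Bay centre lines at y = +62 and -62 mm. Deck clear from x = -85 (front edge) to -60 mm. No latch: only friction holds a pack
- bay_left (a point): on the deck, 40 mm up: where the middle of a pack's underside lies when home in the +y bay; axes as charger. From here: two rails along x, side walls 64 mm apart inside (76 outside), 13 mm high; their lips overhang the deck from x = -35 to +51 mm, underside 9 mm above it, 48 mm apart; ahead of the lips the walls flare out, x -40 to -60, as a lead-in. Stop at x = +51 mm
- bay_right (a point): the same point and rails for the -y bay
- done_c (a point): centre of the tall pack that starts on the charger (33 mm above its underside): black plastic, 112 mm long (x) x 64 wide (y) x 66 high, about 0.6 kg. x points from its front face (pale window) to its rear face (brass contacts). Plain upright sides from 16 mm above the underside to the top: grip across the 64 mm. T foot below: neck 42 wide, 6 to 16 mm up; flange 58 wide, 6 thick, x -40 to +50
- flat_c (a point): centre of the other tall pack, same size, shape and axes as the first, standing on its foot on the open bench at one side, contacts away from the robot. In a bay the flange runs under the lips with 3 mm of play upwards and to each side, so a pack leaves or enters only by sliding about 90 mm along the charger's x, rear face first going in
- flat_rear (a point): middle of that pack's rear face, 56 mm along its x axis from its centre
- slim_c (a point): centre of the slim pack in the other bay (21 mm above its underside), same plan and foot, only 42 mm high; stays on the charger
- tray: dark steel tool tray, fixed on the bench on the side away from the waiting pack, 205 mm (x) x 142 (y), walls 34 mm high, floor 5 mm thick. Origin: centre of its underside. A divider at x = +56 mm parts the larger, empty compartment (x -99 to +55, 135 mm wide, on the robot's side) from the narrow far one, which holds two sockets
- tray_free (a point): centre of the floor of the tray's empty compartment (5 mm above the bench), axes as the tray
- rack: open wire rack, fixed, overhanging the charger: 266 mm deep (x) x 1000 wide (y), four 20 mm posts at its corners; origin on the bench below its middle. Underside of the wire deck 285 mm above the bench; its front rim, at x = -133 mm, is above or up to 30 mm ahead of the packs' front faces: no room for an upright gripper over the packs
- socket_a_c (a point): 34 mm wide, 50 mm high impact socket standing in the far compartment of the tray; point at its centre
- socket_b_c (a point): 28 mm wide, 50 mm high socket beside it; point at its centre
- oilcan_c (a point): grey bottle, 72 mm wide, 170 mm high, standing behind the tray or behind the waiting pack; point at its centre
- wrench_c (a point): wrench 170 mm long lying on the bench across the front of the charger, 12 mm thick at most; point near its middle
- aerosol_c (a point): steel aerosol can, 62 mm wide, 190 mm high, standing behind the other of the two; point at its centre
Things that resemble listed ones, but are neither listed nor needed, are in the scene too. What is shaped like the part that bears done_c but blue or red is not meant.

How it is judged (in metres and radians):
On the way, in this order (a step that is already met when the one before it is completed fails the run):
1. the charged tall pack has been slid forward along its rails by 50 mm or more, still down in the bay (x of done_c in the frame of charger between -0.2 and -0.05 m and z of done_c in the frame of charger below 0.083 m).
2. the charged pack lies at rest in the tray's empty compartment (x of done_c in the frame of tray between -0.065 and 0.022 m and y of done_c in the frame of tray between -0.05 and 0.05 m and z of done_c in the frame of tray between 0.03 and 0.045 m and angle between done_c's own z axis and vertical below 0.1 rad and linear speed of done below 0.02 m/s), for 0.2 s.
At the end, for the whole second after the job is handed in: Charged tall pack on the floor of the tray's empty compartment, upright within 0.1 rad; other tall pack in the emptied bay, contacts first, within 6 mm of the stop, down on the deck, straight within 0.08 rad; slim pack within 8 mm of its start; both tall packs still (all of step 2 and x of flat_rear in the frame of charger between 0.05 and 0.06 m and z of flat_c in the frame of charger between 0.069 and 0.078 m and (y of flat_c in the frame of charger between -0.068 and -0.056 m or y of flat_c in the frame of charger between 0.056 and 0.068 m) and angle between the x axis of flat_c and the x axis of charger, either way round below 0.08 rad and linear speed of flat below 0.02 m/s and distance of slim_c from where it was at the start of the episode below 0.008 m); the robot touches nothing.
It fails at once if the slim pack is pushed more than 15 mm out of place (distance of slim_c from where it was at the start of the episode above 0.015 m).
It fails at once if the charged pack is dropped: it falls faster than 0.5 m/s (a drop of over about 13 mm) with no finger touching it (linear speed of done above 0.5 m/s and contact force between the fingers and done below 0.1 N).
It fails at once if another thing on the bench or in the tray is moved by more than 30 mm (distance of any of socket_a_c, socket_b_c, aerosol_c, oilcan_c, wrench_c from where it was at the start of the episode above 0.03 m).
It also fails if it takes over 61 s, if anything falls off the work surface, if the arm or the gripper's body presses on something with over 40 N, if the wrist force passes 120 N, or if a joint passes its speed limit or range.

ROBOT

A 6-joint arm with a two-finger parallel gripper is mounted at the origin on the work surface. World frame = base frame: x ahead of the robot, y to its left, z up, the work surface at z = 0. Lengths are in m, angles in degrees, forces in N, time in s.
With the tool pointing down it reaches from about 0.25 to 0.725 m from the base axis. Payload 9.7 kg.
Tool frame: the origin (TCP) lies between the finger pads; the fingertips stand 17 mm ahead of it and the grasp point (between the pads) lies 2 mm behind it; z points along the fingers, x is the direction in which the jaws open and shut, and the axes are right-handed (so a half turn about z gives the same grasp; the last joint's range is limited). The gripper opens to 85 mm and grips with 20 to 120 N. Pads are 22 mm wide; open, the fingers measure 114 mm over their backs; the gripper's body (76 mm by 85 mm) begins 54 mm behind the grasp point. The pads swing forward as they close: fully open they stand 13 mm farther back than shut.
Start: joints at [-65.718, 4.979, 10.078, 95.1, 0, 90], TCP at [0.226, -0.501, 0.248] pointing down, gripper open.
Joint ranges: [-179.16, 179.16], [-48.56, 103.87], [-65.8, 70.77], [-126.05, 130.52], [-82.76, 87.17], [-180, 180]. Speed limits (degrees/s): [127.2, 127.2, 147.25, 180, 180, 180].

INTERFACE

Orientations are given as a 3x3 rotation matrix whose columns are the frame's x, y, z axes.
In Python, from station import bot, jaws, solver, eyes gives the robot as it stands. Calls block until the motion is done:
- bot.goto(position, orientation): joint-space move of the TCP to a pose.
- bot.line_to(position, attitude=None, velocity=0.15, until_force=None): straight line of the TCP; attitude=None keeps the orientation; velocity is the mean speed in m/s. With until_force (N) it stops when the force on the tool has changed by that much, and returns True; else False.
- bot.move_joints(angles): joint-space move.
- jaws.release() and jaws.grab(f_grip=None): open the fingers fully, or close them until they stop; f_grip is the grip in N (None keeps the last).
- bot.hold(seconds).
- solver.inverse_kinematics(position, orientation): joint angles nearest the present ones, or None.
- bot.state(): the state.
- eyes.read_camera(name): name is "scene" or "side" or "wrist"; returns the picture (400x640x3 uint8, blue, green, red); there is no depth.
- eyes.calibration(name): a dict with "camera_matrix" (3x3 intrinsics, pixels), "k1" (the pictures are not rectified: a ray, as slopes to the right and down, at radius r is drawn at 1 + k1 r^2 times it, then the intrinsics apply), "T" (4x4, takes a point from camera to world coordinates); the wrist camera has in their place "hand_eye" (4x4, takes a point from camera to tool coordinates, whose origin is the TCP and whose axes are the tool frame's). Camera axes: x right, y up, looking along -z (the intrinsics and any distortion apply to the point x, -y, -z); pixel columns grow to the right and rows downward; lengths in m; the calibration is good to about 2 mm. A picture is of the moment at which its call begins: read the wrist's pose just before it. calibration takes no time and is no camera call.
A pose or a line that the arm cannot do raises bot.MotionError and nothing moves.
- bot.job_done(): hands the job in, once; it reports no verdict.
The state is a dict: "time": time; "qpos": joint angles; "joint_velocities": joint speeds; "effort": joint torques, N m; "eef_pos": TCP position; "tcp_rot": TCP orientation; "force": force on the tool from outside, world axes, zero at the start; "torque": the same for the moment, N m; "width": finger opening in m.
Only numpy, scipy, OpenCV 4.12 (cv2) and the standard library are available. Lean on these libraries where they do the work, as an engineer would, in place of code of your own. Each camera call takes 0.05 s, during which the arm holds its last target.

## Working session

There is one attempt and no reset: what is moved stays moved. The work goes in short steps, each a Python script; the robot and the scene stay as the last script left them, time stands still between calls to the robot, and variables do not carry over. Pictures are saved under pics/ and viewed, and the job is handed in when it is done.

```bash
ls; mkdir -p pics
python3 - <<'E'
from station import bot,jaws,solver,eyes
import cv2, numpy as np
np.set_printoptions(precision=4,suppress=True)
for n in ["scene","side","wrist"]:
    s=bot.state(); im=eyes.read_camera(n); cv2.imwrite(f"pics/{n}0.png",im)
    print(n,eyes.calibration(n))
print(bot.state())
E
```

```text
pics
scene {'camera_matrix': array([[463.8187,   0.    , 325.2307],
       [  0.    , 463.8187, 204.0306],
       [  0.    ,   0.    ,   1.    ]]), 'k1': -0.11346367892442746, 'T': array([[ 0.5415, -0.702 ,  0.4626,  1.0146],
       [ 0.8406,  0.4437, -0.3107, -0.35  ],
       [ 0.0129,  0.5571,  0.8303,  1.0165],
       [ 0.    ,  0.    ,  0.    ,  1.    ]])}
side {'camera_matrix': array([[442.0792,   0.    , 321.3678],
       [  0.    , 442.0792, 202.0567],
       [  0.    ,   0.    ,   1.    ]]), 'k1': 0.034273008470794154, 'T': array([[-0.8196,  0.3516, -0.4523,  0.0161],
       [-0.5729, -0.4991,  0.6501,  0.6636],
       [ 0.0028,  0.792 ,  0.6106,  0.7269],
       [ 0.    ,  0.    ,  0.    ,  1.    ]])}
wrist {'camera_matrix': array([[324.6333,   0.    , 319.5394],
       [  0.    , 324.6333, 195.9161],
       [  0.    ,   0.    ,   1.    ]]), 'k1': -0.04189865396385975, 'hand_eye': array([[ 1.    , -0.0004, -0.0001,  0.0004],
       [-0.0004, -0.955 , -0.2967, -0.0762],
       [ 0.0001,  0.2967, -0.955 , -0.126 ],
       [ 0.    ,  0.    ,  0.    ,  1.    ]])}
{'time': 0.15, 'qpos': array([-65.7174,   5.0048,  10.0448,  95.0983,   0.0038,  89.9981]), 'joint_velocities': array([ 0.0353, -0.1322,  0.05  , -0.0686, -0.0875,  0.0124]), 'effort': array([  0.0005, -52.0763,  46.5043,   0.014 ,  -0.    ,  -0.    ]), 'eef_pos': array([ 0.2261, -0.5012,  0.2477]), 'tcp_rot': array([[ 0.4113, -0.9115, -0.0004],
       [-0.9115, -0.4113,  0.001 ],
       [-0.001 , -0.0001, -1.    ]]), 'force': array([-0.1347, -0.0465,  0.7939]), 'torque': array([ 0.0012,  0.0103, -0.0239]), 'width': 0.08505217104509107}
```

View pics/scene0.png

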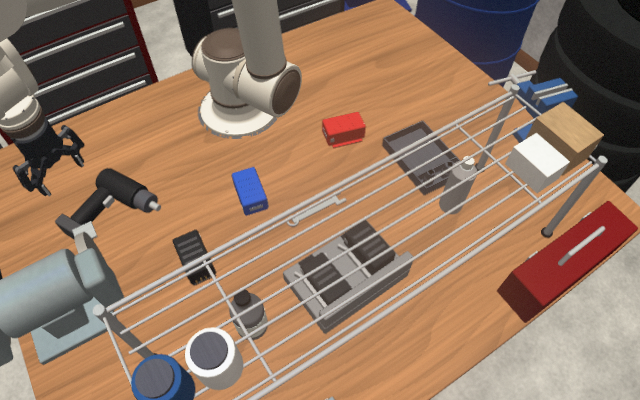

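View pics/side0.png

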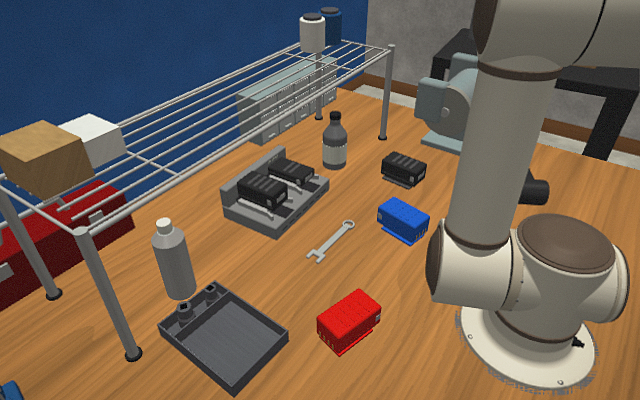

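View pics/wrist0.png

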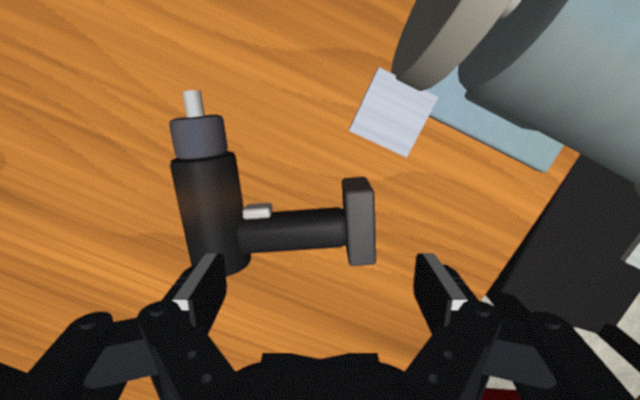

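```bash
cat > h.py <<'E'
import numpy as np, cv2
from station import bot,jaws,solver,eyes
np.set_printoptions(precision=4,suppress=True)
def ray(cal,uv,T=None):
    K=cal["camera_matrix"];k=cal["k1"]
    T=cal["T"] if T is None else T
    d=cv2.undistortPoints(np.array([[uv]],float),K,np.array([k,0,0,0,0.]))[0,0]
    v=T[:3,:3]@np.array([d[0],-d[1],-1.]); return T[:3,3],v/np.linalg.norm(v)
def tri(rs):
    A=np.zeros((3,3));b=np.zeros(3)
    for o,v in rs:
        P=np.eye(3)-np.outer(v,v);A+=P;b+=P@o
    p=np.linalg.solve(A,b)
    return p,[np.linalg.norm((np.eye(3)-np.outer(v,v))@(p-o)) for o,v in rs]
def plane(r,z):
    o,v=r; return o+v*(z-o[2])/v[2]
def proj(cal,p,T=None):
    T=cal["T"] if T is None else T
    q=np.linalg.inv(T)@np.append(p,1); x,y=q[0]/-q[2],-q[1]/-q[2]
    f=1+cal["k1"]*(x*x+y*y); K=cal["camera_matrix"]
    return np.array([K[0,0]*x*f+K[0,2],K[1,1]*y*f+K[1,2]])
def Tw(s):
    T=np.eye(4);T[:3,:3]=s["tcp_rot"];T[:3,3]=s["eef_pos"]
    return T@eyes.calibration("wrist")["hand_eye"]
def crop(src,dst,x0,y0,w,h,f):
    im=cv2.imread(src)[y0:y0+h,x0:x0+w]; im=cv2.resize(im,None,fx=f,fy=f,interpolation=cv2.INTER_CUBIC)
    for i in range(0,w,20): cv2.putText(im,str(x0+i),(i*f,8),0,.3,(0,255,255),1); cv2.line(im,(i*f,8),(i*f,12),(0,255,255),1)
    for i in range(0,h,20): cv2.putText(im,str(y0+i),(0,i*f+4),0,.3,(0,255,255),1); cv2.line(im,(18,i*f),(22,i*f),(0,255,255),1)
    cv2.imwrite(dst,im)
E
python3 - <<'E'
from h import *
crop("pics/side0.png","pics/s_ch.png",210,130,130,110,6)
crop("pics/side0.png","pics/s_fl.png",370,140,70,60,8)
crop("pics/side0.png","pics/s_tr.png",150,260,150,140,4)
crop("pics/scene0.png","pics/c_ch.png",275,210,140,120,5)
crop("pics/scene0.png","pics/c_fl.png",160,220,60,70,8)
crop("pics/scene0.png","pics/c_tr.png",375,115,110,100,6)
E
```

```text
(no output)
```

View pics/s_ch.png

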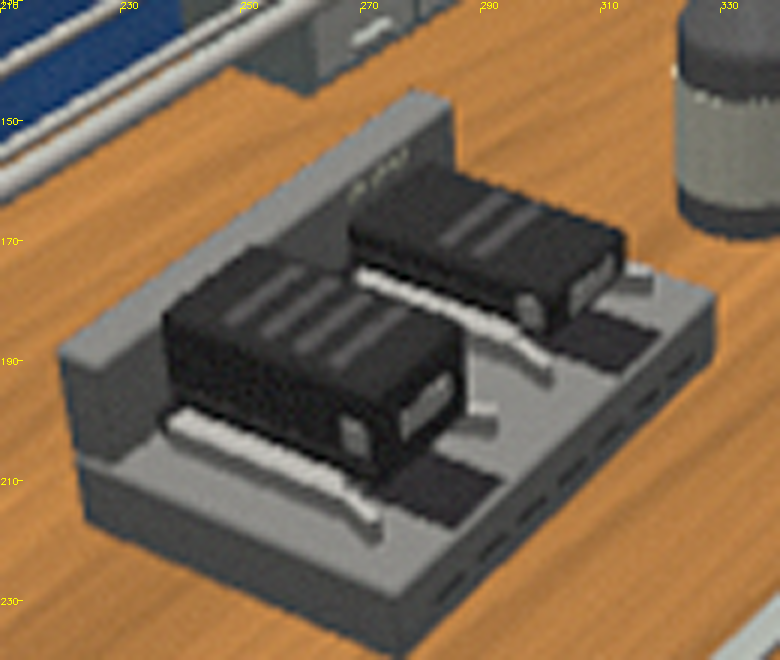

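View pics/s_fl.png

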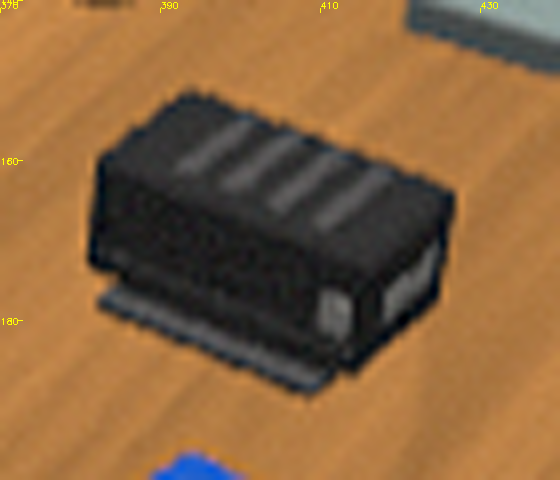

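View pics/s_tr.png

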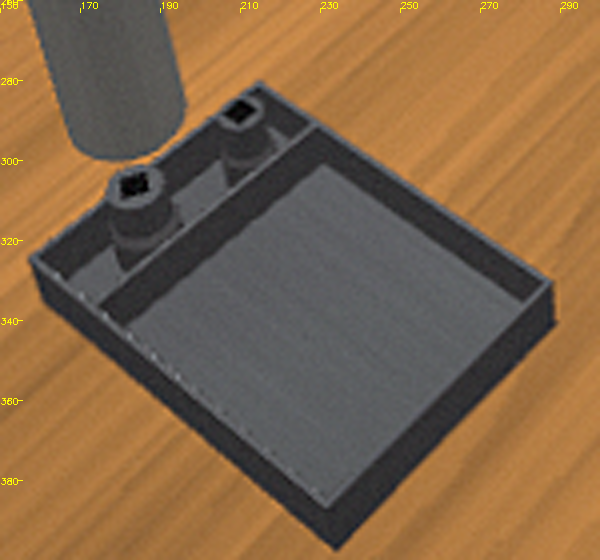

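View pics/c_ch.png

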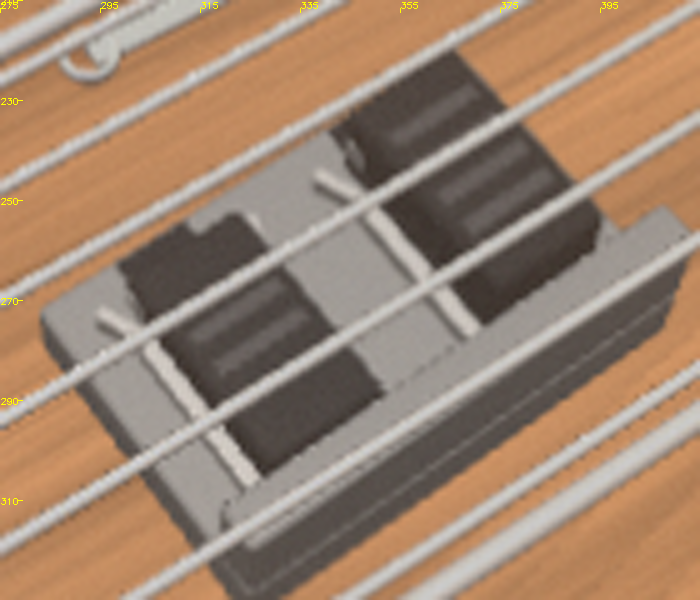

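View pics/c_fl.png

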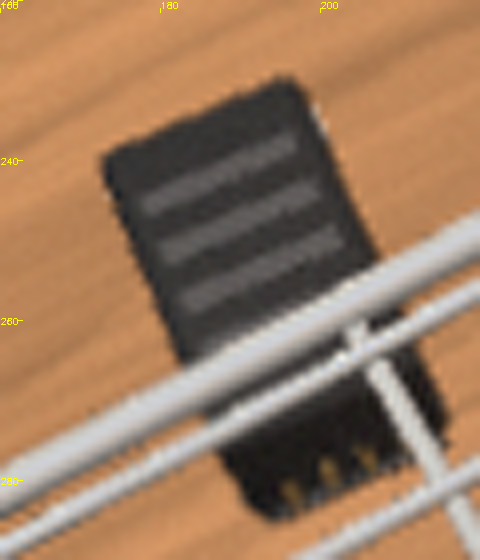

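View pics/c_tr.png

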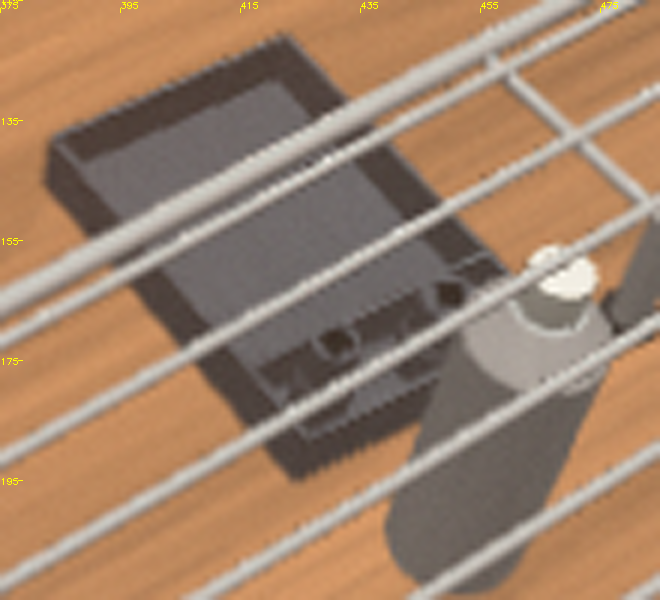

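The fixed views show the charged pack in the +y bay (side px ~262,190), the slim pack in the -y bay (~295,165), the waiting pack at side (403,168) / scene (190,255), and the tray at side (225,330). Next I fit poses to the corners.

```bash
cat > fit.py <<'E'
from h import *
from scipy.optimize import least_squares
cs={n:eyes.calibration(n) for n in("scene","side")}
obs={
'charger':[('side',(-85,125,40),(275.3,229.5)),('side',(-85,-125,40),(329.3,178.7)),('side',(85,125,95),(220.3,188.7)),('side',(85,-125,95),(278.8,145)),('side',(-85,125,0),(276.7,239.5)),
 ('scene',(-85,-125,40),(283.4,273.6)),('scene',(85,125,95),(414,257)),('scene',(85,-125,95),(325,319.6))],
'done':[('side',(-56,32,33),(273,193.8)),('side',(-56,-32,33),(287.5,183.3)),('side',(56,32,33),(237.5,182.5)),('side',(56,-32,33),(253.3,171.2)),('scene',(-56,32,33),(366,220)),('scene',(-56,-32,33),(342,236)),('scene',(56,32,33),(395.6,253))],
'flat':[('side',(56,32,33),(382.5,159.6)),('side',(56,-32,33),(393.75,151.5)),('side',(-56,-32,33),(426.9,164.4)),('side',(-56,32,33),(415.6,174.4)),('scene',(-56,32,33),(196.9,229.75)),('scene',(-56,-32,33),(172.9,239.4))],
'tray':[('side',(-102.5,-71,34),(288,330.7)),('side',(102.5,71,34),(157.5,324.2)),('side',(102.5,-71,34),(214.5,280)),('side',(-102.5,71,34),(233.7,387.5)),('scene',(-102.5,-71,34),(383.3,138.3)),('scene',(-102.5,71,34),(423.3,121.3)),('scene',(102.5,-71,34),(425.8,187.8))],
}
for n,o in obs.items():
    def f(p):
        c,s=np.cos(p[3]),np.sin(p[3]);R=np.array([[c,-s,0],[s,c,0],[0,0,1]])
        return np.concatenate([proj(cs[a],p[:3]+R@(np.array(b)/1000.))-uv for a,b,uv in o])
    r=least_squares(f,[.5,0,.05,0],loss='soft_l1')
    print(n,r.x[:3],'yaw',np.degrees(r.x[3]));print(np.round(f(r.x).reshape(-1,2),1).tolist())
E
python3 fit.py
```

```text
charger [ 0.6491 -0.0426 -0.0051] yaw 3.7261011619434705
[[0.4, 0.0], [-0.2, -0.3], [-2.5, 0.1], [-1.2, -0.4], [-0.0, 2.5], [-2.5, -1.7], [-0.2, -0.0], [-0.4, 1.0]]
done [0.6463 0.0163 0.0657] yaw 4.645469659684536
[[-0.4, 2.7], [0.2, -0.2], [-2.2, 0.2], [-2.1, -0.9], [-3.1, -0.1], [-0.5, -1.8], [-0.6, 0.9]]
flat [ 0.4277 -0.3321  0.024 ] yaw -7.059626102096947
[[-1.8, 0.2], [-0.0, -0.4], [0.3, 0.7], [-1.0, 0.3], [-0.3, -0.3], [-1.7, -0.2]]
tray [ 0.4648  0.3447 -0.0058] yaw -2.885054321710676
[[0.1, -0.2], [-0.9, 0.5], [-0.0, 0.0], [-2.0, -0.1], [-1.7, -0.4], [-2.1, -0.6], [-1.2, 0.9]]
```

```bash
cat >> h.py <<'E'
def ori(yaw,th,flip):
    """tool z heading yaw(deg), th below horizontal; flip=+1 camera above"""
    y=np.radians(yaw);t=np.radians(th)
    f=np.array([np.cos(y),np.sin(y),0]);l=np.array([-np.sin(y),np.cos(y),0])
    z=f*np.cos(t)-np.array([0,0,np.sin(t)]); x=-l*flip
    return np.column_stack([x,np.cross(z,x),z])
def Rz(yaw):
    c,s=np.cos(np.radians(yaw)),np.sin(np.radians(yaw));return np.array([[c,-s,0],[s,c,0],[0,0,1]])
E
python3 - <<'E'
from h import *
P={'home':(.62,.018,.09,4),'out':(.53,.012,.10,4),'tray':(.42,.347,.055,-3),'flat':(.40,-.33,.05,-7)}
for fl in (1,-1):
  for th in (30,40,50,60):
    for n,(x,y,z,w) in P.items():
      print(fl,th,n,solver.inverse_kinematics(np.array([x,y,z]),ori(w,th,fl)))
E
```

```text
1 30 home [  0.2669 -28.7023 -59.2035  -0.4485   3.2324 178.1315]
1 30 out None
1 30 tray [  62.3417  -18.5738  -51.5709   21.1502  -51.9111 -132.5561]
1 30 flat [-60.6537 -32.0609 -62.4539  13.8571  44.23   145.8033]
1 40 home [  0.5077 -25.6434 -50.2972  15.3987   2.6746 177.7535]
1 40 out [ -0.4089 -45.0037 -59.1573  25.93     3.3761 177.1627]
1 40 tray [  58.9968  -18.1068  -45.4349   33.4426  -42.5596 -129.6011]
1 40 flat [-57.242  -30.0243 -55.0431  27.6672  36.0789 142.3086]
1 50 home [  0.7649 -19.8518 -40.5068  29.39     2.0788 177.5207]
1 50 out [ -0.0027 -36.1492 -49.3437  36.8745   2.5716 176.9317]
1 50 tray [  55.1424  -15.9542  -39.2106   42.8558  -33.0903 -129.0492]
1 50 flat [-53.4563 -25.841  -47.4925  38.3179  27.7701 141.1308]
1 60 home [  1.0193 -12.5055 -30.1701  42.369    1.4899 177.418 ]
1 60 out [  0.3835 -26.8807 -39.4408  47.4894   1.8074 176.867 ]
1 60 tray [  51.048   -12.3811  -32.7316   50.9245  -23.8757 -129.9449]
1 60 flat [-49.5952 -20.2808 -39.7818  47.4726  19.7799 141.4726]
-1 30 home [  0.2669 -28.7023 -59.2035  -0.4485   3.2324  -1.8685]
-1 30 ou
[... 241 characters left out ...]
1573  25.93     3.3761  -2.8373]
-1 40 tray [ 58.9968 -18.1068 -45.4349  33.4426 -42.5596  50.3989]
-1 40 flat [-57.242  -30.0243 -55.0431  27.6672  36.0789 -37.6914]
-1 50 home [  0.7649 -19.8518 -40.5068  29.39     2.0788  -2.4793]
-1 50 out [ -0.0027 -36.1492 -49.3437  36.8745   2.5716  -3.0683]
-1 50 tray [ 55.1424 -15.9542 -39.2106  42.8558 -33.0903  50.9508]
-1 50 flat [-53.4563 -25.841  -47.4925  38.3179  27.7701 -38.8692]
-1 60 home [  1.0193 -12.5055 -30.1701  42.369    1.4899  -2.582 ]
-1 60 out [  0.3835 -26.8807 -39.4408  47.4894   1.8074  -3.133 ]
-1 60 tray [ 51.048  -12.3811 -32.7316  50.9245 -23.8757  50.0551]
-1 60 flat [-49.5952 -20.2808 -39.7818  47.4726  19.7799 -38.5274]
```

Run:
```python
from h import *
import pickle
out=[]
for i,(p,w,th) in enumerate([((.33,-.38,.26),-7,80),((.33,-.22,.26),-7,80),((.42,-.10,.24),4,60),((.42,.08,.24),4,60)]):
    bot.goto(np.array(p),ori(w,th,-1)); bot.hold(.15)
    s=bot.state(); im=eyes.read_camera("wrist"); cv2.imwrite(f"pics/w{i+1}.png",im); out.append(Tw(s)); print(s['time'],s['eef_pos'],s['qpos'])
pickle.dump(out,open("T.pkl","wb"))
```

```text
2.3333 [ 0.33   -0.3801  0.26  ] [-52.8419  -8.1737  -2.0452  89.1309   7.154  -45.3728]
3.2167 [ 0.3301 -0.2208  0.2598] [-37.1441 -23.9834 -14.329   91.0064   4.9887 -29.7028]
4.0667 [ 0.4201 -0.1013  0.2404] [-21.037  -39.4021 -30.5007  71.3243  12.1203 -21.9268]
5.1 [0.4203 0.0787 0.2399] [ 13.6757 -41.984  -32.0273  70.3443  -4.8945   8.5131]
```

View pics/w1.png

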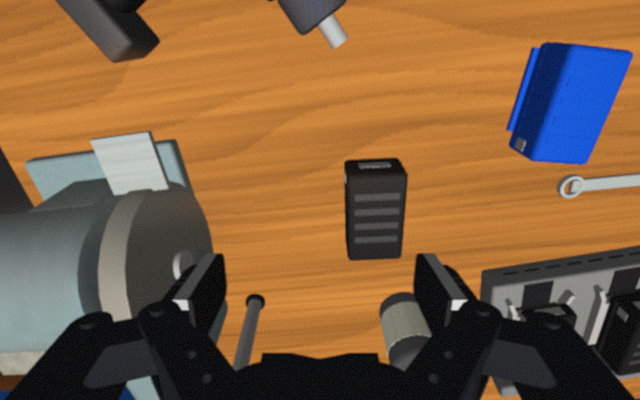

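View pics/w2.png

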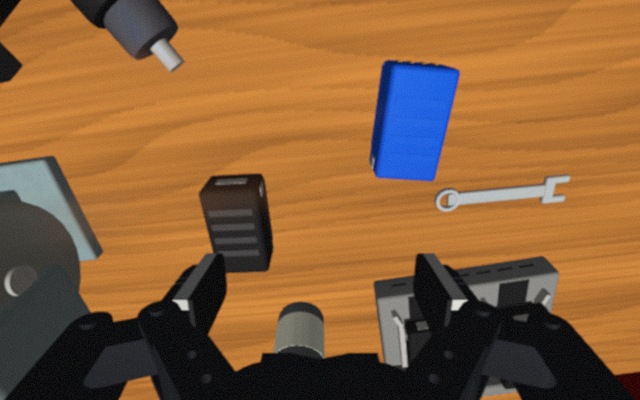

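View pics/w3.png

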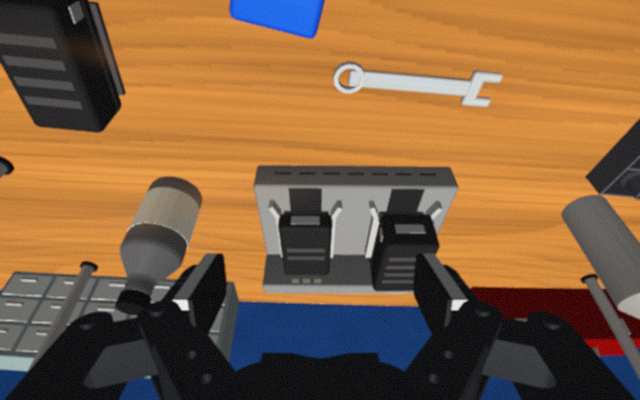

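View pics/w4.png

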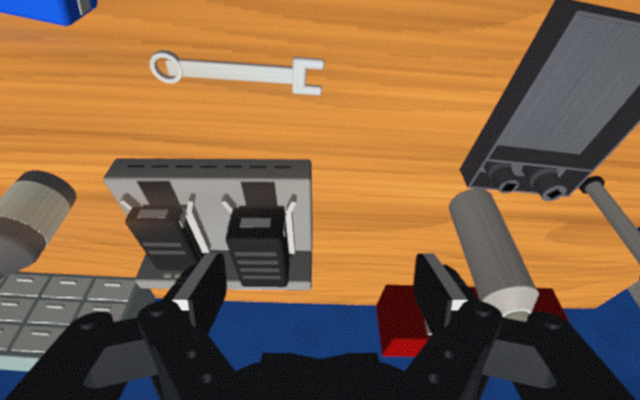

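The wrist views are upside down (the robot is at the top). They show the waiting pack at w1 (375,210) and w2 (237,222), and the charger with the tall pack on the +y side at w3 (405,250) and w4 (258,245).

Run:
```python
from h import *
crop("pics/w1.png","pics/w1c.png",325,145,100,125,6)
crop("pics/w2.png","pics/w2c.png",185,160,100,120,6)
crop("pics/w3.png","pics/w3c.png",245,155,220,145,4)
crop("pics/w4.png","pics/w4c.png",95,150,225,145,4)
```

```text
(no output)
```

View pics/w1c.png

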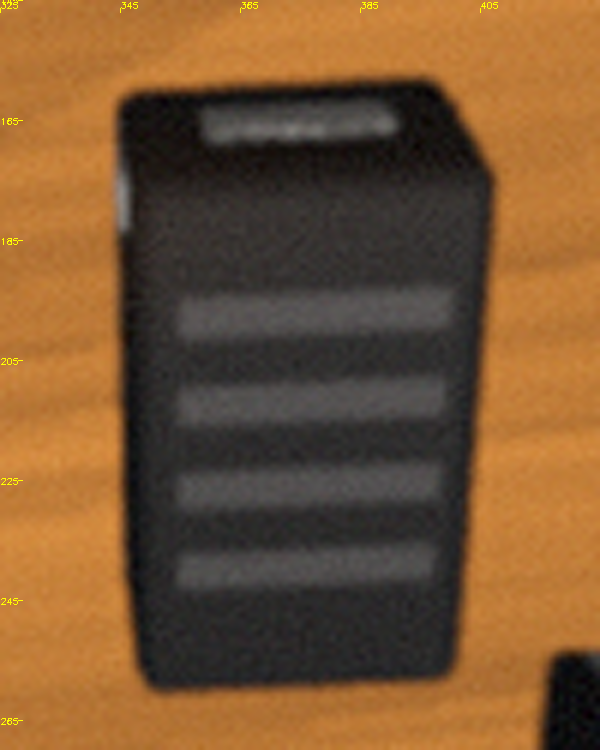

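View pics/w2c.png

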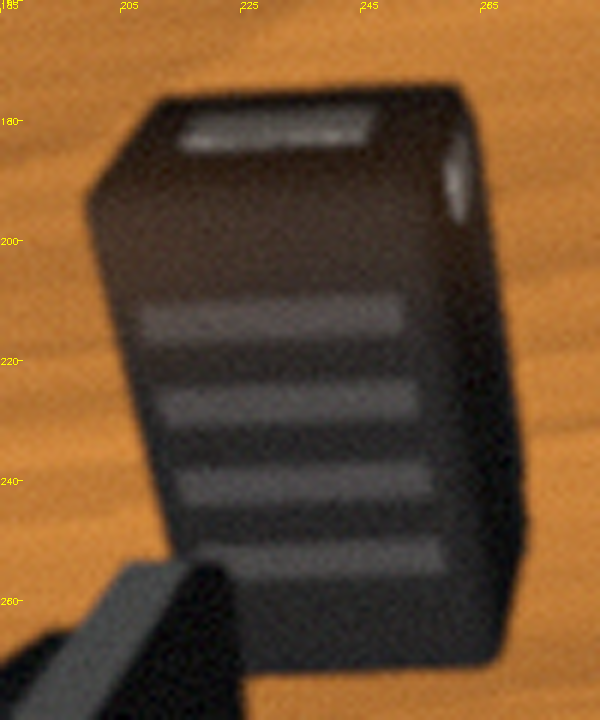

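View pics/w3c.png

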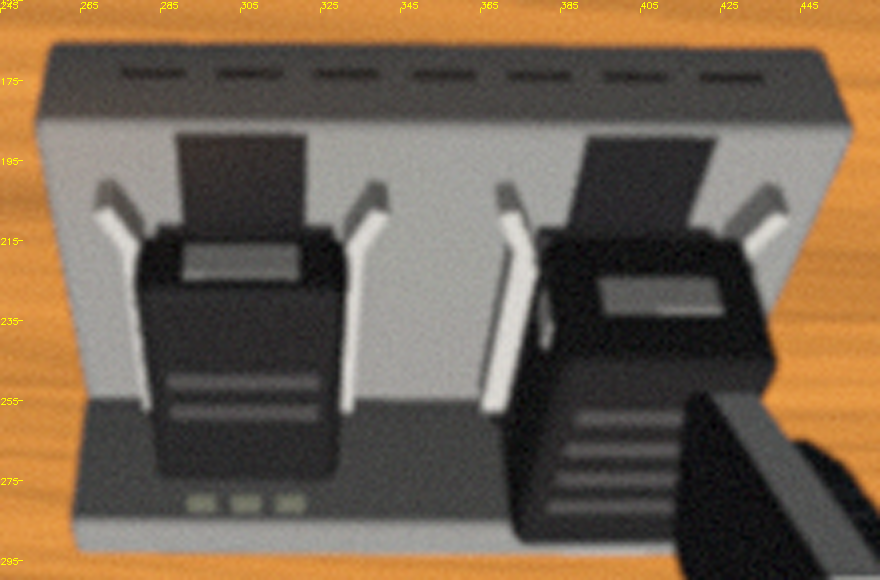

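View pics/w4c.png

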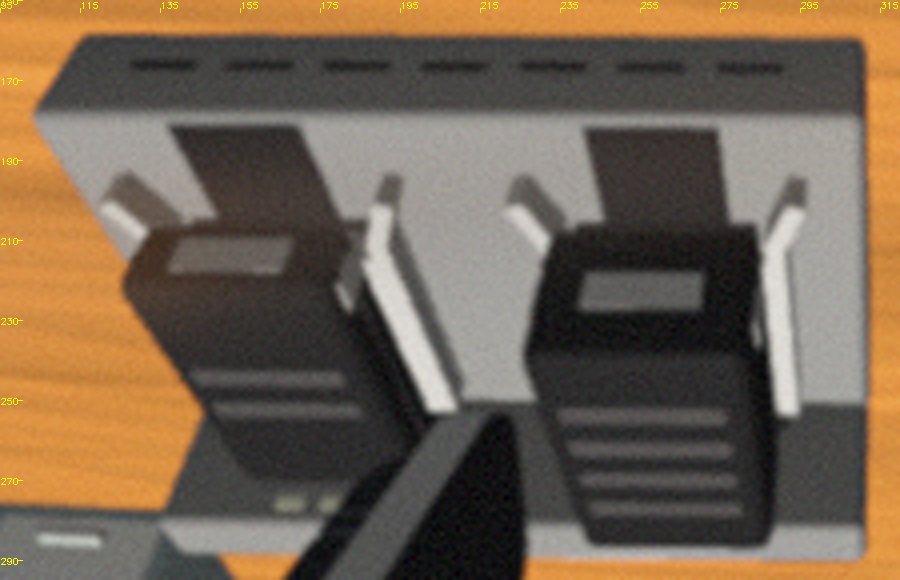

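```bash
cat > fit2.py <<'E'
import pickle,runpy,sys
from h import *
from scipy.optimize import least_squares
import io,contextlib
with contextlib.redirect_stdout(io.StringIO()): g=runpy.run_path('fit.py')
Ts=pickle.load(open("T.pkl","rb")); cw=eyes.calibration("wrist"); cs=g['cs']
W={
'flat':[(0,(-56,32,33),(407.2,175)),(0,(-56,-32,33),(347,176)),(0,(56,32,33),(400.8,257.5)),(0,(56,-32,33),(350,260)),(0,(-56,-32,-17),(345,161.2)),(0,(-56,32,-17),(397.8,158.3)),
 (1,(-56,-32,33),(200,193.3)),(1,(-56,32,33),(256.7,191.7)),(1,(56,32,33),(267.5,270.5)),(1,(-56,-32,-17),(212.2,176.3)),(1,(-56,32,-17),(262,174.5))],
'charger':[(2,(-85,-125,40),(254.5,185)),(2,(-85,125,40),(457.5,186.8)),(2,(-85,-125,0),(258,165.8)),(2,(-85,125,0),(450,167.5)),(2,(85,-125,95),(264.5,292.5)),
 (3,(-85,-125,40),(104.3,178.3)),(3,(-85,125,40),(310.8,178.8)),(3,(-85,-125,0),(117,159.3)),(3,(-85,125,0),(310.5,160)),(3,(85,125,95),(310.8,289.3))],
'done':[(2,(-56,-32,-17),(380,212.5)),(2,(-56,32,-17),(423,213)),(2,(-56,-32,33),(383.8,244.5)),(2,(-56,32,33),(438.8,245.5)),(2,(56,-32,33),(373.8,290)),
 (3,(-56,-32,33),(226.8,238.8)),(3,(-56,32,33),(286.3,238)),(3,(-56,-32,-17),(233,207)),(3,(-56,32,-17),(283.8,206.8)),(3,(56,32,33),(287.5,286.3)),(3,(56,-32,33),(242.5,285.8))]}
for n,o in W.items():
    def fw(p):
        R=Rz(np.degrees(p[3]))
        return np.concatenate([proj(cw,p[:3]+R@(np.array(b)/1000.),Ts[a])-uv for a,b,uv in o])
    def fs(p):
        R=Rz(np.degrees(p[3]))
        return np.concatenate([proj(cs[a],p[:3]+R@(np.array(b)/1000.))-uv for a,b,uv in g['obs'][n]])
    zk={'flat':.033,'charger':0,'done':.073}[n]
    r=least_squares(fw,[.5,0,.05,0],loss='soft_l1')
    print(n,'wrist',r.x[:3],np.degrees(r.x[3]));print(np.round(fw(r.x).reshape(-1,2),1).tolist())
    r=least_squares(lambda q:fw([q[0],q[1],zk,q[2]]),[.5,0,0],loss='soft_l1'); print(' wrist zfixed',r.x[:2],np.degrees(r.x[2]),2*r.cost)
    r=least_squares(lambda q:np.r_[fw([q[0],q[1],zk,q[2]]),fs([q[0],q[1],zk,q[2]])],[.5,0,0],loss='soft_l1'); print(' all zfixed',r.x[:2],np.degrees(r.x[2]))
E
python3 fit2.py
```

```text
flat wrist [ 0.4339 -0.3294  0.026 ] -4.083951716256108
[[0.2, -0.6], [-0.6, 1.2], [-0.3, 2.1], [-2.4, 1.9], [-1.7, -1.1], [-0.6, -0.7], [-0.5, 0.5], [1.4, -0.6], [3.2, 1.9], [0.8, -1.0], [3.0, -1.8]]
 wrist zfixed [ 0.4308 -0.3297] -4.722584724519004 43.05713461836581
 all zfixed [ 0.4305 -0.3296] -4.837222029312247
charger wrist [ 0.6558 -0.0417 -0.0046] 3.2957162322582185
[[-1.2, 1.1], [0.0, 0.9], [-0.4, -1.7], [-1.2, -1.7], [-0.2, 0.1], [-0.2, 0.8], [0.3, 1.6], [1.0, -1.9], [1.2, -1.6], [0.7, 0.4]]
 wrist zfixed [ 0.6531 -0.0413] 3.378387686578485 33.23437867650802
 all zfixed [ 0.6509 -0.0416] 3.535948682475514
done wrist [0.6547 0.0204 0.066 ] 3.083280514405231
[[-1.5, -0.4], [5.7, -0.5], [0.0, 0.7], [-0.4, -0.0], [-2.8, 0.1], [-0.3, 0.3], [-3.2, 1.6], [1.3, -1.3], [2.3, -0.6], [1.2, 0.1], [0.0, 0.1]]
 wrist zfixed [0.6457 0.0202] 4.110456271201052 55.4639408511781
 all zfixed [0.6452 0.0194] 3.798532689181924
```

```bash
sed -i 's/return np.array(\[K\[0,0\]\*x\*f+K\[0,2\],K\[1,1\]\*y\*f+K\[1,2\]\])/return np.array([K[0,0]*x*f+K[0,2],K[1,1]*y*f+K[1,2]])+OFF/; s/^import numpy as np, cv2/import numpy as np, cv2\nOFF=0.5/' h.py; python3 fit.py|grep yaw; python3 fit2.py | grep -v '\['\[
python3 - <<'E'
from h import *
c=np.array([.6460,.0200]);yaw=3.6
def tcp(x,z,th): return np.r_[c,z]+Rz(yaw)@np.array([x,0,0])+ori(yaw,th,-1)[:,2]*.002
for th in(42,45,48):
  for x,z in((-.026,.087),(-.026-.1,.087),(-.126,.147),(-.026-.08,.087+.08)):
    print(th,solver.inverse_kinematics(tcp(x,z,th),ori(yaw,th,-1)))
E
```

```text
charger [ 0.6491 -0.0424 -0.0034] yaw 3.573486380032331
done [0.6461 0.0161 0.0673] yaw 4.242539892364598
flat [ 0.4283 -0.3313  0.0262] yaw -6.412578033913047
tray [ 0.465   0.3451 -0.004 ] yaw -2.9019349945815995
42 [  0.807  -24.1085 -48.5562  17.5862   2.0752  -1.8697]
42 [ -0.0574 -44.6094 -59.3867  27.2808   2.7172  -2.4491]
42 [ -0.0574 -46.2424 -53.4076  34.8929   2.7172  -2.4491]
42 [  0.1557 -42.4426 -49.5506  34.9435   2.5589  -2.3062]
45 [  0.8689 -22.4981 -45.6686  21.8621   1.9308  -1.9319]
45 [  0.0479 -41.9153 -56.4645  30.5058   2.5109  -2.5133]
45 [  0.0479 -43.4123 -50.4733  37.994    2.5109  -2.5133]
45 [  0.2493 -39.7948 -46.5931  38.2506   2.3686  -2.3706]
48 [  0.9313 -20.7052 -42.72    26.0161   1.7854  -1.9839]
48 [  0.1526 -39.1796 -53.5342  33.697    2.306   -2.5633]
48 [  0.1526 -40.5645 -47.5364  41.0797   2.306   -2.5633]
48 [  0.3426 -37.1046 -43.6258  41.5248   2.179   -2.4219]grep: Invalid regular expression
Exception ignored on flushing sys.stdout:
BrokenPipeError: [Errno 32] Broken pipe
```

```bash
python3 fit2.py | grep -E 'wrist|all'
cat >> h.py <<'E'
TH=46
def tcp(c,yaw,x,z,y=0): return np.r_[c[:2],z]+Rz(yaw)@np.array([x,y,0])+ori(yaw,TH,-1)[:,2]*.002
def rep(t=''):
    s=bot.state(); print(t,'t%.2f'%s['time'],s['eef_pos'],'F',s['force'],'M',s['torque'],'w%.4f'%s['width'])
def snap(n,c):
    s=bot.state(); im=eyes.read_camera(c); cv2.imwrite(f"pics/{n}.png",im); return Tw(s)
E
python3 - <<'E'
from h import *
c=np.array([.6455,.0200]);yaw=3.6; R=ori(yaw,TH,-1)
g=tcp(c,yaw,-.026,.087)
bot.goto(g-.10*R[:,2],R); rep('pre')
bot.line_to(g,velocity=.12,until_force=8); rep('at')
snap('g_side','side'); snap('g_wrist','wrist'); snap('g_scene','scene')
E
```

```text
flat wrist [ 0.4333 -0.3299  0.0258] -4.109755073442848
 wrist zfixed [ 0.4301 -0.3302] -4.7700723785245405 43.81366254554221
 all zfixed [ 0.43   -0.3301] -4.868629822171042
charger wrist [ 0.6554 -0.0424 -0.0051] 3.2742006907237258
 wrist zfixed [ 0.6524 -0.042 ] 3.368792511950055 36.15221010883551
 all zfixed [ 0.6505 -0.0421] 3.4980020401980343
done wrist [0.6543 0.0197 0.0654] 3.0315061553178038
 wrist zfixed [0.6448 0.0195] 4.102368383570558 58.272943258217516
 all zfixed [0.6446 0.0188] 3.8027186788014773
pre t5.86 [0.5515 0.0136 0.1581] F [-0.035  -0.2369  0.532 ] M [-0.0385  0.6775  0.0024] w0.0856
at t6.84 [0.621  0.0187 0.0864] F [-0.2328  0.7689  0.0911] M [-0.066   0.5763 -0.0001] w0.0855
```

Run:
```python
from h import *
a=cv2.imread('pics/g_side.png')[110:260,190:370]; b=cv2.imread('pics/g_wrist.png')
a=cv2.resize(a,None,fx=4,fy=4); cv2.imwrite('pics/g_side4.png',a)
```

```text
(no output)
```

View pics/g_side4.png

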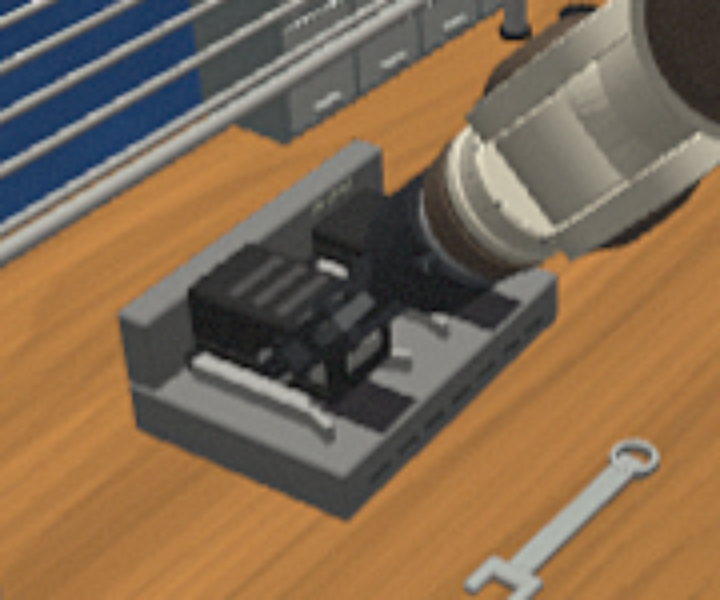

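View pics/g_wrist.png

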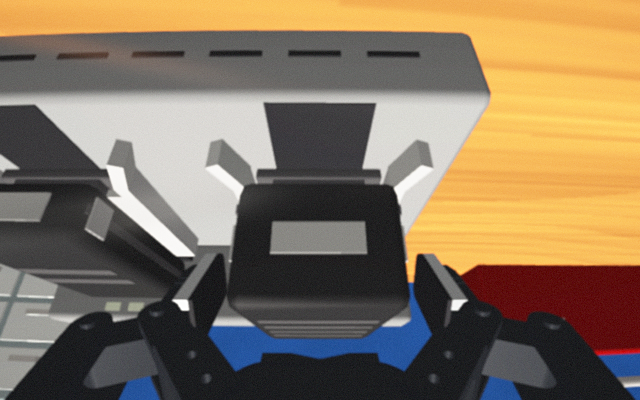

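View pics/g_scene.png

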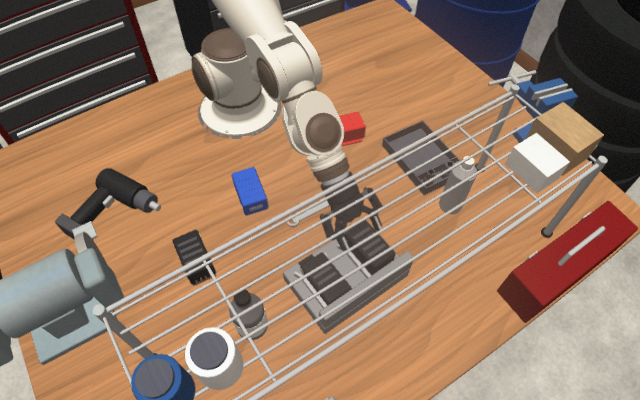

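The pack sits centred between the jaws (front face px 232–408, tool centre 320) and looks square in the view. I'll grip and pull.

Run:
```python
from h import *
jaws.grab(80); rep('grabbed')
yaw=3.6
s=bot.state(); p0=s['eef_pos'].copy()
np.save('p0.npy',p0)
d=Rz(yaw)[:,0]
bot.line_to(p0-.06*d,velocity=.08,until_force=30); rep('60')
bot.line_to(p0-.098*d,velocity=.08,until_force=30); rep('98')
snap('o_side','side'); snap('o_wrist','wrist')
```

```text
grabbed t7.33 [0.6211 0.0182 0.0864] F [-6.0477 -1.0888  5.2146] M [-0.2683  0.7982 -0.126 ] w0.0631
60 t8.22 [0.5612 0.0145 0.0864] F [-7.8841  0.5848  5.0372] M [-0.1541  1.0581  0.0065] w0.0628
98 t8.85 [0.5233 0.0121 0.0863] F [-6.9795 -0.0627  2.805 ] M [-0.2012  1.0179  0.0001] w0.0628
```

View pics/o_side.png

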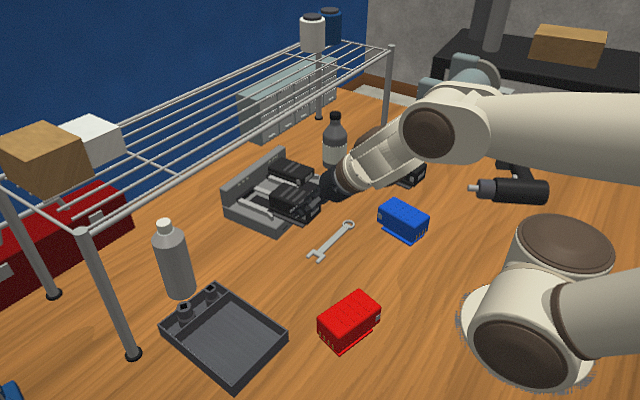

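View pics/o_wrist.png

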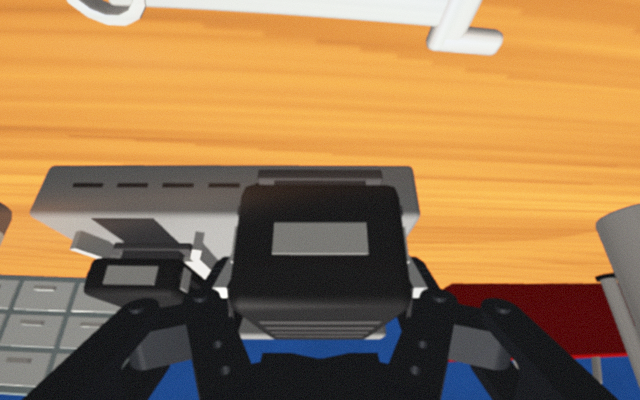

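```bash
python3 - <<'E'
from h import *
p=bot.state()['eef_pos'].copy()
bot.line_to(p+[-.0,0,.06],velocity=.12); rep('lift')
yw=-2.9; t=np.array([.4645,.3455])+(Rz(yw)@np.array([-.022,0,0]))[:2]
R=ori(yw,TH,-1); zf=.0864-.035
q=tcp(t,yw,-.026,zf); q[2]=zf
bot.goto(q+[0,0,.085],R); rep('above')
bot.line_to(q+[0,0,.045],velocity=.12); bot.hold(.1); rep()
snap('t_side','side'); snap('t_scene','scene'); snap('t_wrist','wrist')
np.save('q.npy',q)
E
python3 - <<'E'
import cv2
a=cv2.imread('pics/t_side.png')[220:400,130:330]; cv2.imwrite('pics/t_side4.png',cv2.resize(a,None,fx=3,fy=3))
a=cv2.imread('pics/t_scene.png')[80:230,350:520]; cv2.imwrite('pics/t_scene4.png',cv2.resize(a,None,fx=3,fy=3))
E
```

```text
lift t9.60 [0.5227 0.0121 0.1441] F [ 0.6953  0.024  -7.9096] M [-0.0978  1.9938  0.0057] w0.0632
above t10.93 [0.4183 0.3472 0.136 ] F [ 0.4437  0.0708 -7.9628] M [0.0821 1.8594 0.0097] w0.0630
 t11.51 [0.4186 0.3481 0.0978] F [ 0.0318 -0.4366 -7.5631] M [ 0.0967  1.8633 -0.0009] w0.0633
```

View pics/t_side4.png

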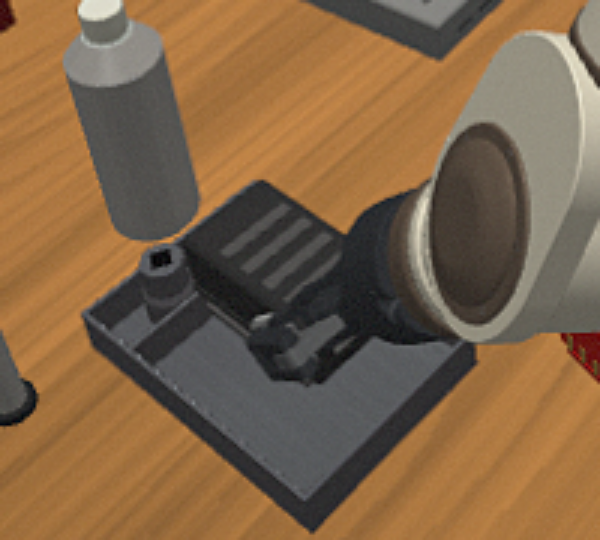

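View pics/t_scene4.png

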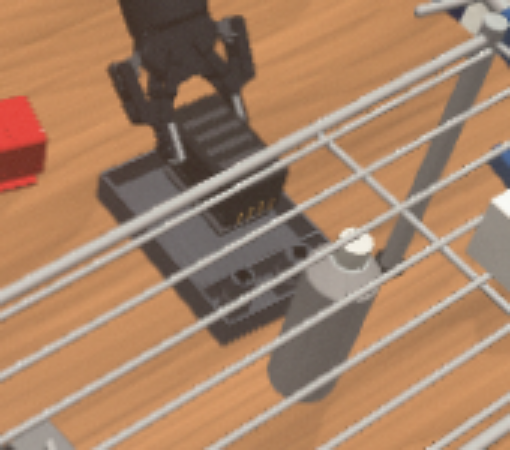

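View pics/t_wrist.png

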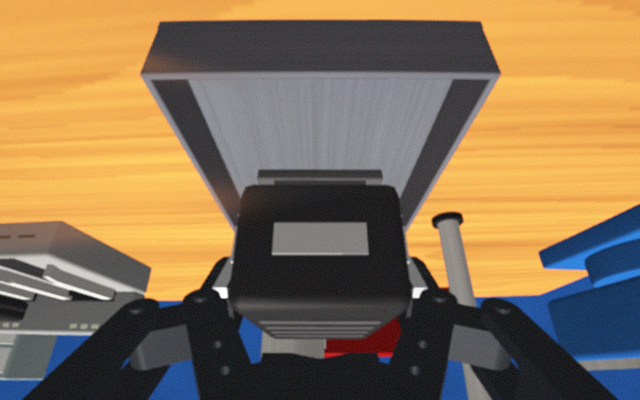

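```bash
python3 - <<'E'
from h import *
s=bot.state(); cw=eyes.calibration('wrist');T=Tw(s)
for uv in((143,72),(498,73),(160,22),(482,22)): print(plane(ray(cw,uv,T),.034 if uv[1]>50 else 0))
q=np.load('q.npy'); print(q)
bot.line_to(q+[0,0,.005],velocity=.08); rep('5mm')
f=bot.line_to(q+[0,0,-.006],velocity=.02,until_force=4); rep(f)
snap('d_side','side')
E
python3 - <<'E'
import cv2
a=cv2.imread('pics/d_side.png')[220:400,130:330]; cv2.imwrite('pics/d_side4.png',cv2.resize(a,None,fx=3,fy=3))
E
```

```text
[0.3589 0.2827 0.034 ]
[0.3664 0.4205 0.034 ]
[0.36   0.2803 0.    ]
[0.3673 0.4232 0.    ]
[0.4179 0.3479 0.0514]
5mm t12.31 [0.4181 0.348  0.0567] F [ 0.3821 -0.2712 -7.8011] M [0.0859 1.7714 0.0298] w0.0629
True t12.69 [0.4182 0.3483 0.0514] F [0.746  1.0763 3.916 ] M [-0.0768  0.1659  0.0456] w0.0631
```

View pics/d_side4.png

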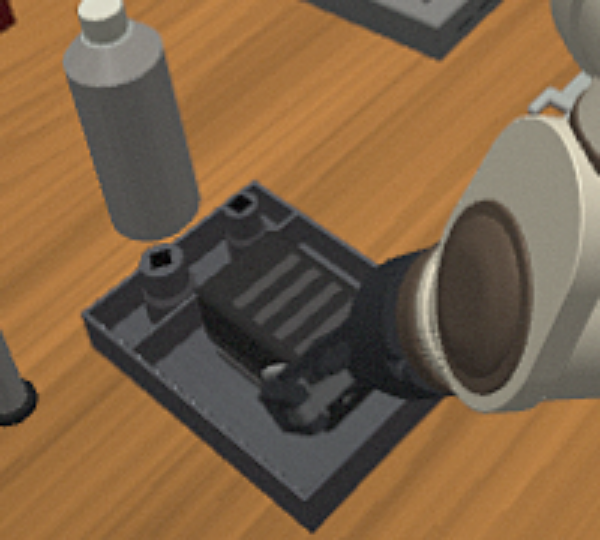

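Run:
```python
from h import *
import pickle
Ts=pickle.load(open("T.pkl","rb")); cw=eyes.calibration("wrist")
for uv in((388,62),(458,70),(378,178),(435,180)): print('blue',plane(ray(cw,uv,Ts[1]),.06)[:2])
jaws.release(); rep('rel')
R=bot.state()['tcp_rot']; p=bot.state()['eef_pos'].copy()
bot.line_to(p-.10*R[:,2],velocity=.15); rep('ret')
bot.line_to(bot.state()['eef_pos']+[0,0,.05],velocity=.2)
snap('r_side','side')
c=np.array([.430,-.330]);yw=-4.9;R=ori(yw,TH,-1)
g=tcp(c,yw,-.026,0);g[2]=.0464; np.save('gf.npy',g)
bot.goto(g-.10*R[:,2]+[0,0,.06],R); bot.hold(.1); rep('preflat')
snap('pf_wrist','wrist'); snap('pf_side','side'); snap('pf_scene','scene')
```

```text
blue [ 0.2675 -0.1514]
blue [ 0.2815 -0.0881]
blue [ 0.3803 -0.1653]
blue [ 0.3899 -0.1054]
rel t13.10 [0.4169 0.3468 0.0484] F [ 0.7948 -0.6196 -0.068 ] M [ 0.0574  0.6    -0.0325] w0.0853
ret t13.92 [0.3478 0.3504 0.1199] F [ 0.0505  0.0818 -0.1873] M [-0.0038  0.633  -0.0327] w0.0855
preflat t17.16 [ 0.3366 -0.3216  0.1783] F [-0.4051  0.3313  1.2011] M [ 0.0681  0.6417 -0.0366] w0.0856
```

View pics/r_side.png

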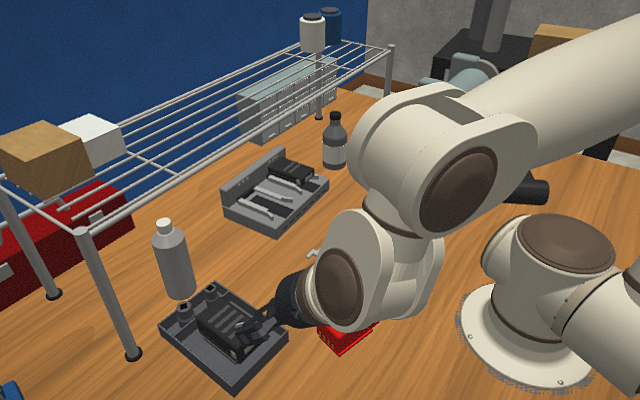

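View pics/pf_wrist.png

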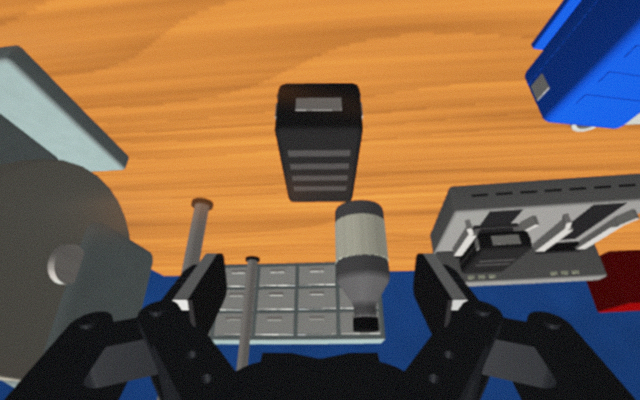

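View pics/pf_side.png

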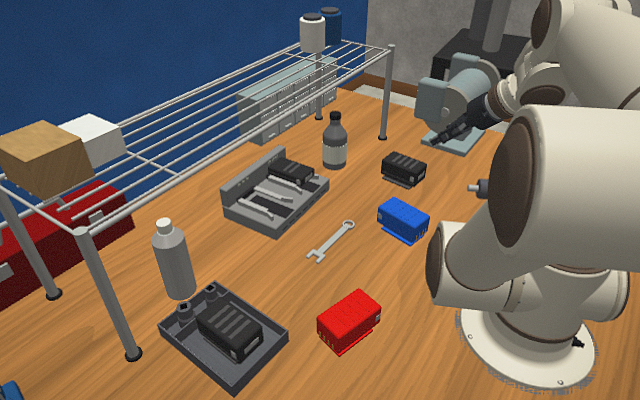

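Run:
```python
from h import *
g=np.load('gf.npy');R=ori(-4.9,TH,-1)
bot.line_to(g-.10*R[:,2],R,velocity=.15)
bot.line_to(g,R,velocity=.12,until_force=8); bot.hold(.1); rep('at')
snap('f_wrist','wrist'); snap('f_side','side')
```

```text
at t18.94 [ 0.4054 -0.3284  0.0473] F [ 0.6598 -0.2221  0.5567] M [ 0.0583  0.6053 -0.0138] w0.0853
```

View pics/f_wrist.png

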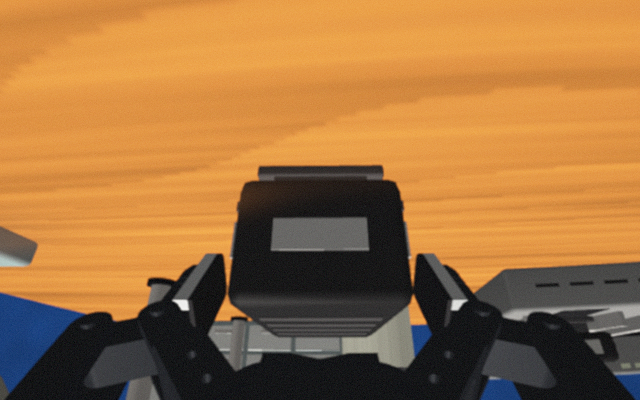

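Run:
```python
import cv2
a=cv2.imread('pics/f_wrist.png')[150:360,200:440];b=cv2.imread('pics/g_wrist.png')[150:360,200:440]
cv2.imwrite('pics/cmp.png',cv2.resize(cv2.hconcat([b,a]),None,fx=1.6,fy=1.6))
```

```text
(no output)
```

View pics/cmp.png

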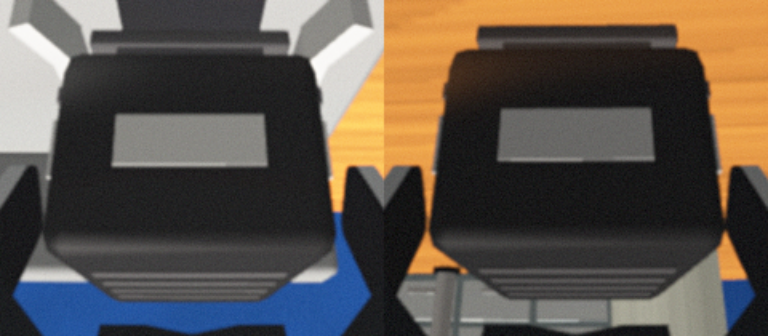

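Both wrist views match, so the grasp on the waiting pack is the same as the first one. I'll grab it, carry it over and lower it ahead of the rails.

```bash
python3 - <<'E'
from h import *
jaws.grab(80); bot.hold(.1); rep('grab'); p=bot.state()['eef_pos'].copy(); print(p[2]); np.save('pf.npy',p)
p0=np.load('p0.npy'); d=Rz(3.6)[:,0]; R=ori(3.6,TH,-1)
a=p0-.110*d; a[2]=p[2]+.040
bot.line_to(p+[0,0,.09],velocity=.15); rep('lift')
bot.goto(a+[0,0,.05],R); bot.hold(.2); rep('above'); print('tgt',a)
snap('i_wrist','wrist'); snap('i_side','side'); snap('i_scene','scene')
E
python3 - <<'E'
import cv2
a=cv2.imread('pics/i_side.png')[110:260,190:370]; cv2.imwrite('pics/i_side4.png',cv2.resize(a,None,fx=4,fy=4))
E
```

```text
grab t19.48 [ 0.4055 -0.3282  0.047 ] F [-6.5199  1.0705  5.8256] M [0.4106 0.7262 0.1755] w0.0629
0.04704075690172833
lift t20.23 [ 0.4049 -0.3275  0.1347] F [ 0.5577 -0.2758 -8.5356] M [0.1698 1.8687 0.0396] w0.0631
above t21.77 [0.5113 0.0104 0.1368] F [-0.3359 -0.1405 -7.9925] M [-0.1247  1.8058 -0.0115] w0.0632
tgt [0.5113 0.0113 0.087 ]
```

View pics/i_side4.png

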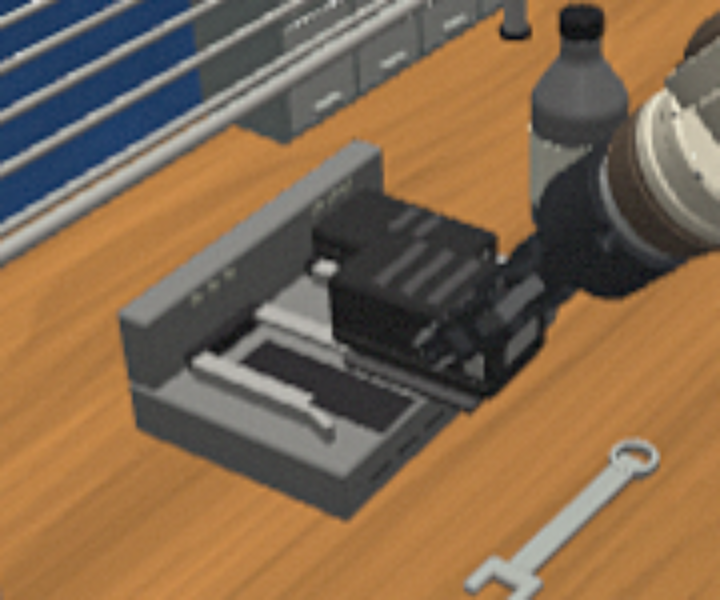

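View pics/i_wrist.png

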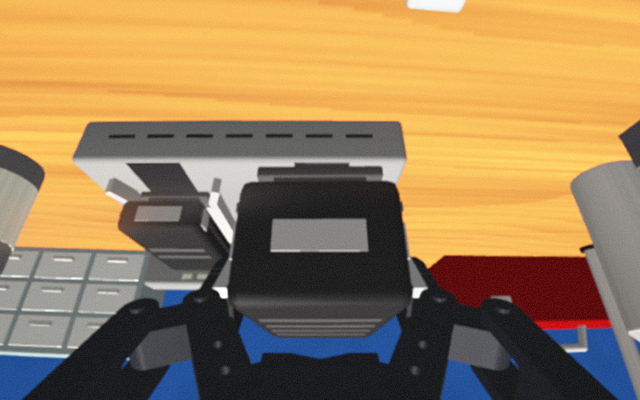

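View pics/i_scene.png

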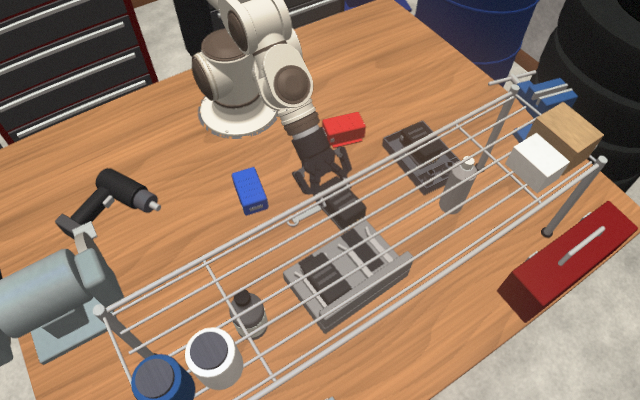

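```bash
python3 - <<'E'
from h import *
p=np.load('pf.npy');p0=np.load('p0.npy'); d=Rz(3.6)[:,0]; R=ori(3.6,TH,-1)
a=p0-.110*d; a[2]=p[2]+.040
bot.line_to(a+[0,0,.004],R,velocity=.12); bot.hold(.15); rep('low')
f=bot.line_to(a+[0,0,-.003],R,velocity=.02,until_force=4); bot.hold(.1); rep(f)
z=bot.state()['eef_pos'][2]
print('deck z',z)
a[2]=max(z+.0012,p[2]+.0405)
bot.line_to(a,R,velocity=.02); bot.hold(.1); rep('up')
f=bot.line_to(a+.035*d,R,velocity=.05,until_force=15); bot.hold(.1); rep(f)
np.save('a.npy',a)
snap('j_wrist','wrist'); snap('j_side','side')
E
python3 - <<'E'
import cv2
a=cv2.imread('pics/j_side.png')[110:260,190:370]; cv2.imwrite('pics/j_side4.png',cv2.resize(a,None,fx=4,fy=4))
E
```

```text
low t22.60 [0.5116 0.0113 0.0918] F [ 0.1102  0.7908 -7.8982] M [-0.1355  1.7848 -0.0143] w0.0628
True t23.02 [0.5116 0.0113 0.0865] F [0.8578 0.0372 5.666 ] M [ 0.1354 -0.8073 -0.0177] w0.0631
deck z 0.08651249396643927
up t23.52 [0.5109 0.0113 0.087 ] F [-3.8841 -0.9817 -0.5695] M [ 0.0618  1.1854 -0.0239] w0.0631
False t24.47 [0.5458 0.0135 0.0871] F [ 0.3474  0.2943 -7.3219] M [-0.0466  1.6153 -0.0296] w0.0628
```

View pics/j_side4.png

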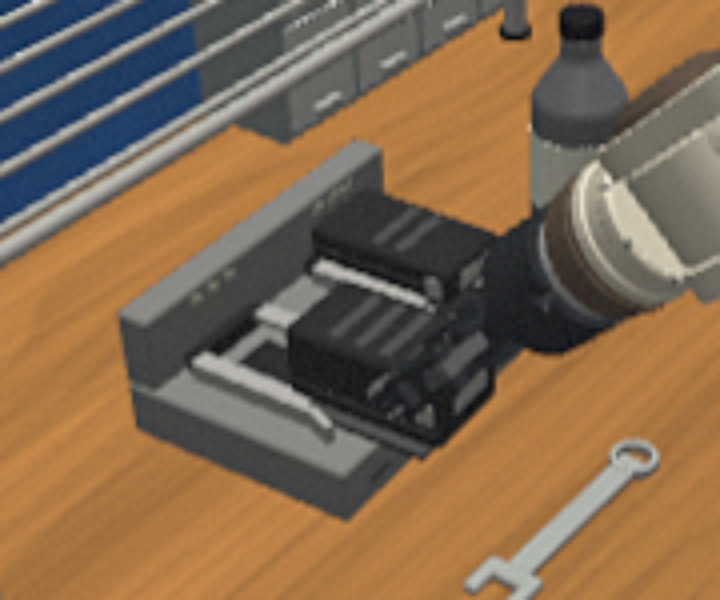

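View pics/j_wrist.png

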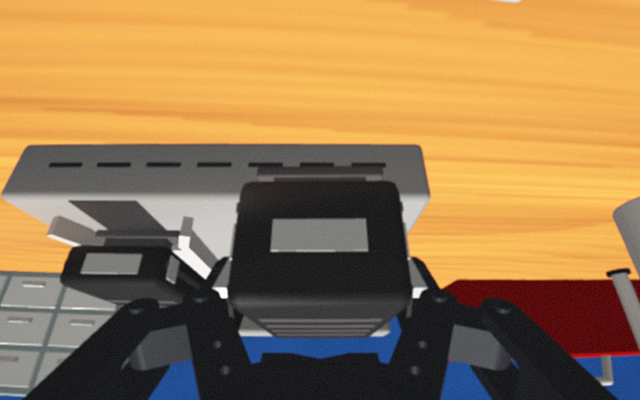

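The pack is under the lips with no force building. I'll push it home.

```bash
python3 - <<'E'
from h import *
a=np.load('a.npy'); d=Rz(3.6)[:,0]; R=ori(3.6,TH,-1)
f=bot.line_to(a+.100*d,R,velocity=.06,until_force=15); bot.hold(.1); rep(f)
if not f:
    f=bot.line_to(a+.120*d,R,velocity=.03,until_force=15); rep(f)
p=bot.state()['eef_pos']; print('travel',(p-a)@d)
snap('k_side','side')
E
python3 - <<'E'
import cv2
a=cv2.imread('pics/k_side.png')[110:260,190:370]; cv2.imwrite('pics/k_side4.png',cv2.resize(a,None,fx=4,fy=4))
E
```

```text
False t25.90 [0.6109 0.0176 0.0878] F [ 0.1403  0.161  -8.4533] M [-0.1251  1.8284 -0.0439] w0.0631
True t26.38 [0.6238 0.0185 0.087 ] F [-3.3821  0.1942  1.0655] M [-0.0258  0.9318 -0.1282] w0.0634
travel 0.11267454184385235
```

View pics/k_side4.png

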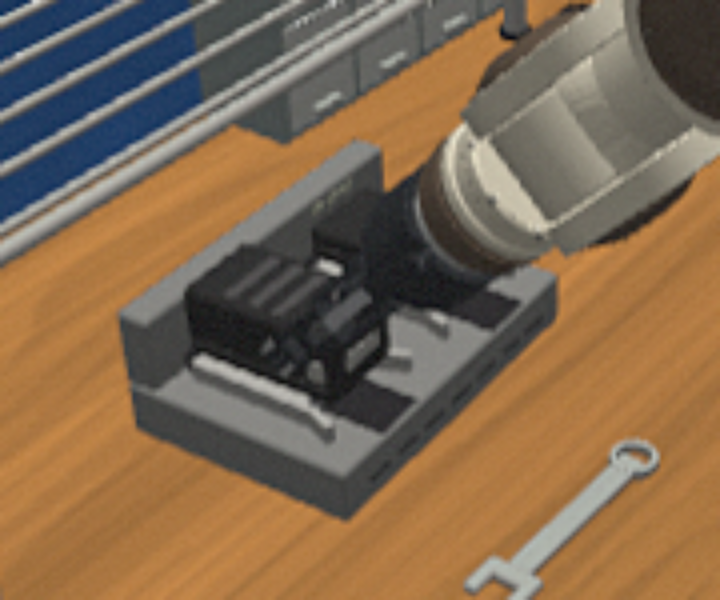

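Run:
```python
from h import *
a=np.load('a.npy'); d=Rz(3.6)[:,0]; R=ori(3.6,TH,-1)
p=bot.state()['eef_pos'].copy()
f=bot.line_to(p+[0,0,-.003],velocity=.02,until_force=6); rep(f)
p=bot.state()['eef_pos'].copy()
f=bot.line_to(p+.006*d,velocity=.02,until_force=25); rep(f); print('travel',(bot.state()['eef_pos']-a)@d)
jaws.release(); rep('rel')
p=bot.state()['eef_pos'].copy()
bot.line_to(p-.11*R[:,2],velocity=.12); rep('ret')
bot.goto(np.array([.42,.08,.24]),ori(4,60,-1)); bot.hold(.2)
T=snap('z_wrist','wrist'); snap('z_side','side'); snap('z_scene','scene'); np.save('Tz.npy',T)
crop("pics/z_wrist.png","pics/z_w.png",95,150,225,145,4)
crop("pics/z_side.png","pics/z_s.png",210,130,130,110,6)
crop("pics/z_scene.png","pics/z_c.png",275,210,140,120,5)
```

```text
True t26.64 [0.624  0.0185 0.087 ] F [-14.2521  -0.8081   9.2722] M [-0.0289  0.9388 -0.2493] w0.0633
True t26.85 [0.624  0.0186 0.0871] F [-8.7172 -0.0379  6.5582] M [-0.0302  0.5346 -0.2271] w0.0629
travel 0.11286901358091694
rel t27.21 [0.6225 0.0185 0.0844] F [0.3745 0.2271 0.0456] M [-0.0897  0.6308  0.0003] w0.0857
ret t28.27 [0.5462 0.0137 0.1627] F [ 0.5724 -0.0981  0.5175] M [-0.0074  0.645   0.0164] w0.0854
```

View pics/z_w.png

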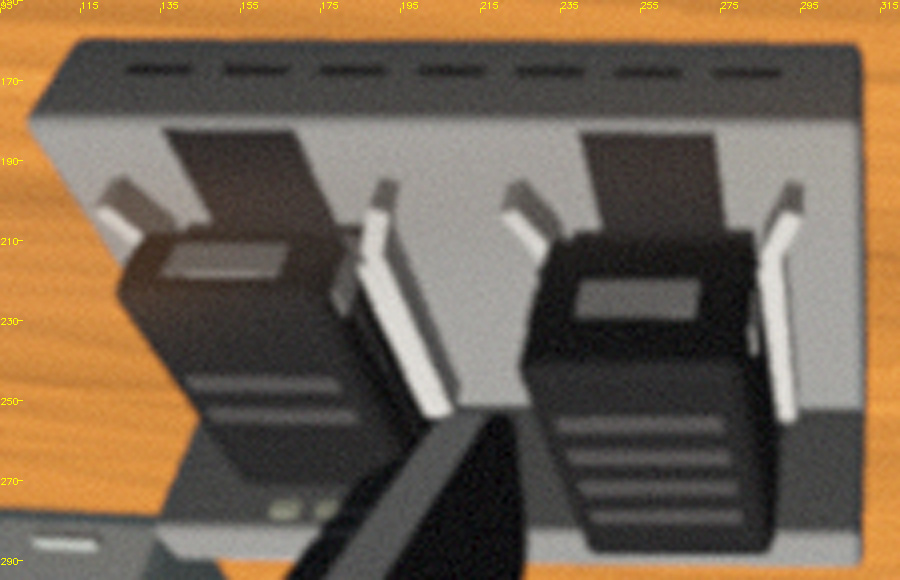

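View pics/z_s.png

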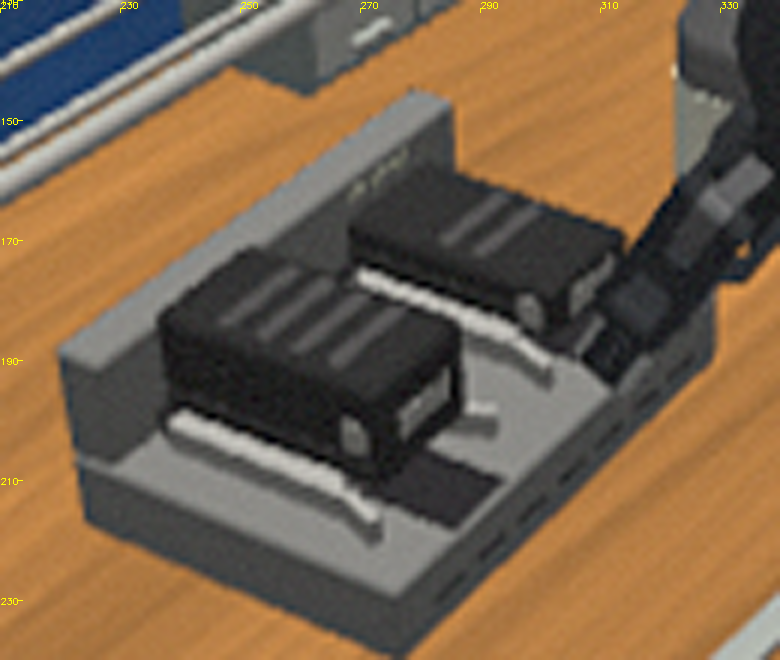

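View pics/z_c.png

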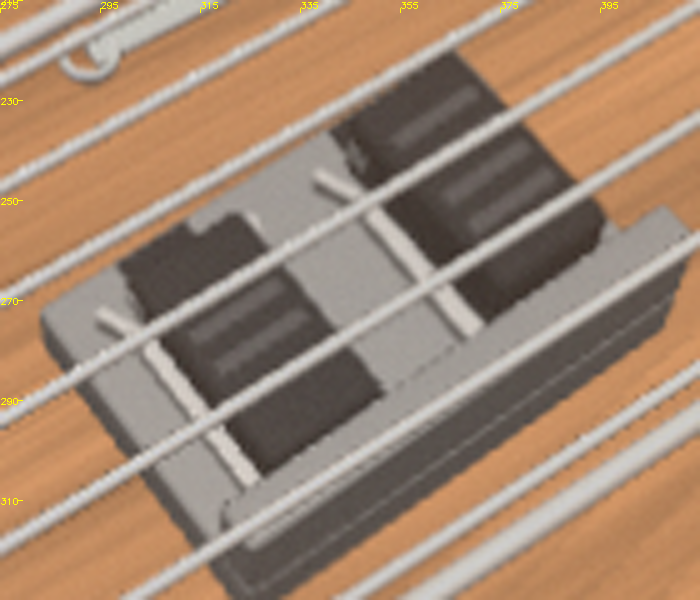

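View pics/z_side.png

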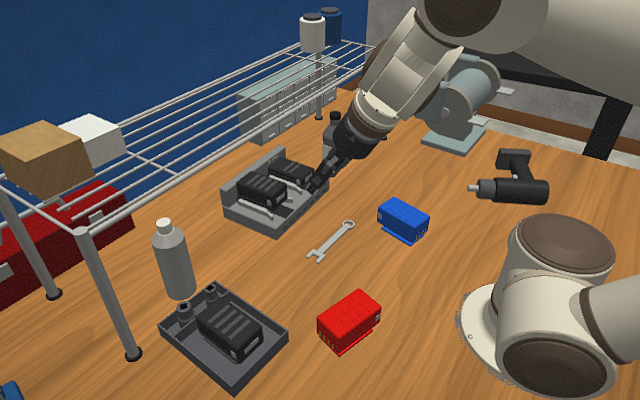

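Run:
```python
from h import *
rep(); bot.job_done(); rep()
```

```text
t29.32 [0.4201 0.0796 0.2391] F [-0.1085 -0.4082 -0.5987] M [-0.0559  0.4957  0.0693] w0.0854
the job is handed in; nothing more can be done
the job is handed in; nothing more can be done
```

I finished both moves and handed the job in at about 29 s; the interface reports no verdict.

- **Charged pack:** I slid it 98 mm forward out of the +y bay, lifted it, and lowered it into the tray's empty compartment until it touched the floor. It touched at the height I expected, and the last picture shows it flat and upright there.
- **Other tall pack:** I slid it contacts first into the emptied bay and pushed until it met the stop (two pushes, the second stopping at the 25 N limit with no further travel). In the last pictures it sits where the first pack was, perhaps 1 px further in.
- **Everything else:** the slim pack shows no visible shift between the first and last views. The wrench, sockets, bottle and can look unmoved. The arm ended clear of everything, with about 0 N on the tool.

**One disagreement:** the camera fits read heights about 3–8 mm too low, in both the fixed and the wrist views. I set down by touch and by relative height instead, and the contacts on the tray floor and charger deck matched the stated heights to within about 1 mm. The pack's final seating was judged by the stop contact and the picture comparison, not by a new pose fit.

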